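# Eject the temperature logger and trap it

### The arm

A 7-joint arm with a two-finger parallel gripper is mounted at the origin on a cart in front of the work surface, level with it; the furniture and walls round the work are solid. World frame = base frame: x ahead of the robot, y to its left, z up, the work surface at z = 0. Lengths are in m, angles in degrees, forces in N, time in s.
With the tool pointing down it reaches from about 0.4 to 0.875 m from the base axis. Payload 4.4 kg.
Tool frame: the origin (TCP) lies midway between the tips of the shut fingers; the grasp point (between the pads) lies 19 mm behind it; z points along the fingers, y is the line along which they close (so a half turn about z gives the same grasp; the last joint's range is limited). The gripper opens to 85 mm and grips with 20 to 120 N. Pads are 22 mm wide; open, the fingers measure 114 mm over their backs; the gripper's body (76 mm by 85 mm) begins 54 mm behind the grasp point. The pads swing forward as they close: fully open they stand 13 mm farther back than shut.
Start: joints at [-68.743, 36.005, 2.206, 86.941, -1.547, 57.084, -1.146], TCP at [0.275, 0.589, 0.231] pointing down, gripper open.
Joint ranges: [-175.42, 175.42], [-21.48, 121.26], [-71.46, 75.88], [10.55, 141.38], [-63.04, 243.04], [13.31, 113.54], [-168.57, 168.57]. Speed limits (degrees/s): [147.25, 147.25, 180, 180, 180, 180, 180].

### API

Orientations are given as a 3x3 rotation matrix whose columns are the frame's x, y, z axes.
In Python, from cell import monitor, imaging, ticket gives the robot as it stands. The module is installed in compiled form; this text tells all that it offers.
- The arm moves only by the shell command python3 -m crank 'ROWS' [FORCE]. ROWS is text: rows parted by semicolons, each of 7 numbers parted by spaces: the shift along the world's x, y, z in mm, then the turn, a rotation vector about the world's x, y, z in degrees, then the closure, from 0 (fully open) to 1 (shut). In form: dx dy dz rx ry rz jaw; .... A call has 1 to 12 rows; each row is the pose to reach, as a shift and turn from the pose commanded when the call began; what a row does not reach only later rows make up. A row lasts 1/10 s, in which the tool goes at most 50 mm and 8.59 degrees, less where a joint would pass 70% of its speed; a pose out of reach is approached as far as the arm can. A call with a gripper value outside its range is refused whole. The fingers move at their own pace and stop on an object; FORCE is the grip in N (left out, the last holds). Time passes only in rows, so rows that repeat a pose let the fingers close. It gives the time, the measured TCP pose, the force, the opening and the grip force at its end, in the units of the state.
- monitor.observe(): the state, without advancing time (a new reading comes with each control period).
- imaging.capture(name): name is "side" or "top"; returns a dict with "frame" (400x640x3 uint8, red, green, blue), "fx", "fy", "cx", "cy" (pixels), "camera_from_world" (4x4, takes a point from world to camera coordinates). Camera axes: x right, y up, looking along -z (the intrinsics and any distortion apply to the point x, -y, -z); pixel columns grow to the right and rows downward; lengths in m; the calibration is good to about 2 mm. A picture is of the moment at which its call begins. There is no depth.
- ticket.close_job(): hands the job in; it is judged then, once.
The state is a dict: "time": time; "joints": joint angles; "qd": joint speeds; "joint_efforts": joint torques, N m; "ee_pos": TCP position; "ee_rot": TCP orientation; "ft_force": force on the tool from outside, world axes, zero at the start; "torque": the same for the moment, N m; "grip_width": opening from 0.0 (shut) to 1.0 (fully open); "grasp_force": force on a finger pad.
Only numpy, scipy, OpenCV 4.12 (cv2) and the standard library are available. Lean on these libraries where they do the work, as an engineer would, in place of code of your own. Each camera call takes 0.05 s, during which the arm holds its last target. There are 200 camera calls.

### The job

The fridge-temperature logger, a small flat white box, sits latched in its grey metal dock on the worktop. Press the dock's ejector key fully down with one fingertip so that the logger pops out, and have the other finger standing in the chute to trap it before it slides off the open end. Finish while holding it so: one finger keeps the key down, the other keeps the logger at rest on the chute; do not pinch or lift the logger, and do not disturb the scale, the tub on it or the round tub.

Things in the scene. Friction and masses are not known exactly. Their poses are not given: they have to be found in the camera images.
- dock: grey ejector dock fixed to the worktop, 124 x 124 mm foot plate. Origin on the worktop; x points from the open front of the chute to the closed back, y to the ejector key. The chute lies at y = 0, 46 mm wide inside, floor at z = 20 mm, open end at x = -46 mm. Its 5 mm cheeks are 24 mm high for x = -46 to -10 mm, 34 mm behind; a hood 44 mm high covers x = 26 to 66 mm.
- chute (a point): point on the chute floor beside the key: (-28, 0, 20) mm in the dock frame. A spring pusher (about 3 N) drives the freed logger along dock -x at 0.1 to 0.15 m/s and, unless a finger hangs in the chute here, throws it off the front within a second. A finger here stops it after about 20 mm and then feels up to 3 N. Nothing stands above the chute here.
- logger: loose temperature logger, white box 50 (x) x 44 (y) x 18 (z) mm with a dark display, about 90 g. Origin at the centre of its underside, axes as the dock's. Latched it is at (24, 0, 20) mm in the dock frame, front face at dock x = -1 mm, top 38 mm above the worktop, held by a tongue (dock x = -5 to -1 mm, 6 mm proud of the floor).
- key_top (a point): centre of the top of the ejector key, a ridged steel pad 26 mm (dock x) x 30 mm (dock y), at (-28, 48, 33) mm in the dock frame while up. It moves 8 mm straight down to a stop; its top is then 25 mm above the worktop, so the tip of a second finger 50 mm away toward dock -y, level with the first, hangs 5 mm above the chute floor, in the logger's way.
- eject_key (a joint): travel of the ejector key in m: 0 up, 0.008 fully down; springs back when let go. About 3 N to start it, 7 N at the stop, 2 to 3 N more while the latch is loaded; the latch lets go between 5 and 7 mm.
- bench_scale: bystander: bench scale, 152 x 217 x 44 mm, loose; origin at the centre of its underside
- tub_on_scale: bystander: square lidded tub, 109 x 122 x 66 mm, on the scale's platter, top about 110 mm above the worktop; origin at its underside
- round_tub: bystander: round lidded tub, 98 mm across, 61 mm high, near the serving hatch; origin at the centre of its underside
Mind the look-alikes: they are no part of the job. There is more than one size of the logger; the one meant has the size given above.

How it is judged (in metres and radians):
On the way, in this order (a step that is already met when the one before it is completed fails the run):
1. the ejector key is being pressed by a finger while the logger is still latched (value of joint eject_key above 0.002 m and contact force between the fingers and eject_key above 0.5 N and x of logger in the frame of dock above 0.021 m).
2. the logger has popped out and a finger stops it while the key is down (value of joint eject_key above 0.0055 m and x of logger in the frame of dock below 0.018 m and contact force between the fingers and logger above 0.4 N), for 0.2 s.
At the end, for the whole second after the job is handed in: A finger holds the ejector key down by more than 6 mm (over 1 N), a finger bears on the logger (over 0.4 N), and the logger lies flat (within 0.15 rad, underside 16 to 25 mm above the worktop) and at rest on the chute, 6 to 54 mm out of its latched place (value of joint eject_key above 0.006 m and contact force between the fingers and eject_key above 1 N and contact force between the fingers and logger above 0.4 N and x of logger in the frame of dock between -0.03 and 0.018 m and height (world z) of logger between 0.016 and 0.025 m and angle between logger's own z axis and vertical below 0.15 rad and linear speed of logger below 0.02 m/s); the arm keeps its last pose, push and grip.
It fails at once if the logger is lifted off the chute (height (world z) of logger above 0.032 m).
It fails at once if the logger slides off the end of the chute (height (world z) of logger below 0.012 m or x of logger in the frame of dock below -0.042 m).
It fails at once if a bystander is moved by more than 15 mm (distance of any of bench_scale, tub_on_scale, round_tub from where it was at the start of the episode above 0.015 m).
It also fails if it takes over 32 s, if anything falls off the work surface, if the arm or the gripper's body presses on something with over 40 N, if the wrist force passes 120 N, or if a joint passes its speed limit or range.

## Working session

There is one attempt and no reset: what is moved stays moved. The work goes in short steps, Python scripts to look and compute and a shell command to move; the robot and the scene stay as the last step left them, time stands still between calls to the robot, and variables do not carry over. Pictures are saved under pics/ and viewed, at most 10 in all, crops included, and the job is handed in when it is done.

```bash
mkdir -p pics; cat > h.py <<'E'
import numpy as np,cv2,json
from cell import monitor,imaging,ticket
def cap(n,f):
    d=imaging.capture(n); cv2.imwrite(f'pics/{f}.png',d['frame'][:,:,::-1])
    np.savez(f'pics/{f}.npz',**{k:np.array(v) for k,v in d.items()}); return d
E
python3 - <<'E'
from h import *
for n in('side','top'):
    d=cap(n,n+'0'); print(n,{k:v for k,v in d.items() if k!='frame'})
s=monitor.observe();print(s)
E
```

```text
side {'fx': 361.779802033184, 'fy': 361.779802033184, 'cx': 317.5039944328122, 'cy': 199.87811944116322, 'camera_from_world': array([[-0.85067793, -0.52568499,  0.00153176,  0.31954614],
       [ 0.30395109, -0.48948047,  0.8173265 , -0.26671185],
       [-0.42890651,  0.6957472 ,  0.57617276, -0.55191637],
       [ 0.        ,  0.        ,  0.        ,  1.        ]])}
top {'fx': 406.99265597846374, 'fy': 406.99265597846374, 'cx': 316.27467688662864, 'cy': 202.14670337311776, 'camera_from_world': array([[-0.01601145, -0.99987095, -0.00131192, -0.14560532],
       [ 0.98321342, -0.01598319,  0.18175782, -0.5169644 ],
       [-0.18175533,  0.00162031,  0.98334245, -1.05770685],
       [ 0.        ,  0.        ,  0.        ,  1.        ]])}
{'time': 0.1, 'joints': array([-68.74556192,  36.05350391,   2.20211907,  86.99019743,
        -1.54680184,  57.08667997,  -1.14660449]), 'qd': array([ 0.03932481, -0.0429942 ,  0.00149041, -0.13209035, -0.00416178,
       -0.05814658,  0.06896232]), 'joint_efforts': array([ 3.36422723e-03, -5.64536834e+01,  1.23055480e+00, -1.93974280e+01,
        1.12824931e-02,  5.38365275e-03, -7.90099421e-06]), 'ee_pos': array([0.27467766, 0.58847509, 0.23048256]), 'ee_rot': array([[-9.06126275e-01,  4.23006666e-01, -7.30348404e-04],
       [ 4.23007296e-01,  9.06124864e-01, -1.59911011e-03],
       [-1.46473885e-05, -1.75793839e-03, -9.99998455e-01]]), 'ft_force': array([ 0.00848508, -0.09925338,  0.43134312]), 'torque': array([-0.00078698,  0.04972338, -0.01817173]), 'grasp_force': 0.0, 'grip_width': 1.0012500781884073}
```

View pics/side0.png

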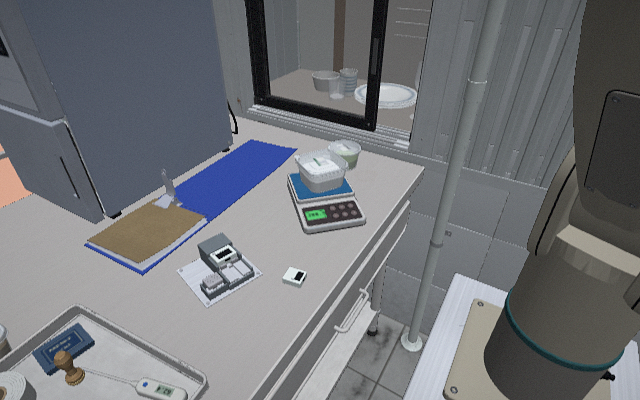

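View pics/top0.png

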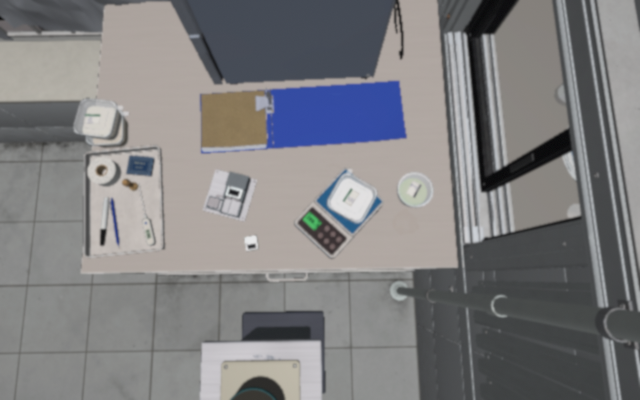

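The dock is at top (230,193) / side (220,270). Two loggers are visible: the one in the dock, with its display at top (235,190) / side (222,255), and a loose small white box at top (251,242) / side (294,277). The docked one fits the description. The crop should confirm it.

```bash
python3 - <<'E'
from h import *
a=cv2.imread('pics/side0.png')[225:312,170:315]; b=cv2.imread('pics/top0.png')[160:255,195:270]
a=cv2.resize(a,None,fx=5,fy=5,interpolation=2)[:, :]; b=cv2.resize(b,None,fx=6,fy=6,interpolation=2)
cv2.imwrite('pics/ca.png',a);cv2.imwrite('pics/cb.png',b);print(a.shape,b.shape)
for n in('side','top'):
    M=np.load(f'pics/{n}0.npz')['camera_from_world'];print(n,-M[:3,:3].T@M[:3,3])
E
```

```text
(435, 725, 3) (570, 450, 3)
side [0.11617768 0.42142463 0.53550037]
top [ 0.31371113 -0.15213546  1.13385934]
```

View pics/ca.png

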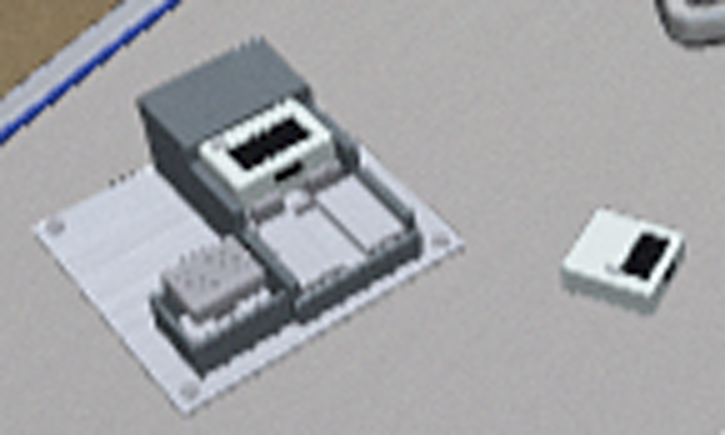

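View pics/cb.png

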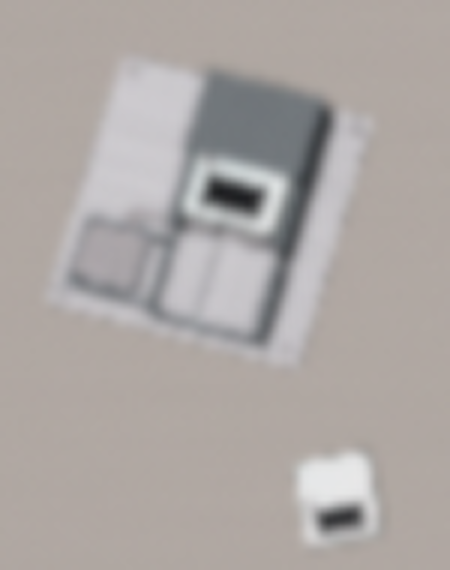

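The crops confirm it. The docked logger's display is at about top crop (235,195) and side crop (270,145). It is a 50x44 box behind the tongue and under the hood, with the key pad beside it at side crop (213,270). The loose box is clearly smaller, so it is the look-alike. Next I fit the dock pose from both views.

```bash
cat > fit.py <<'E'
from h import *
from scipy.optimize import least_squares
S=[((66,28,44),(138,100)),((66,-28,44),(262,38)),((26,-28,44),(312,88)),((26,28,44),(203,148)),((-1,22,38),(238,190)),((-1,-22,38),(334,142)),
 ((-41,63,33),None),((-15,63,33),(162,268)),((-15,33,33),(228,237)),('bf',(185,412)),('rf',(465,248)),('bb',(35,230))]
T=[((66,28,44),(207,70)),((66,-28,44),(332,102)),((-1,22,38),(181,212)),((-1,-22,38),(281,236)),((-15,63,33),(88,220)),((-15,33,33),(146,234)),((-41,33,33),(136,291)),((-41,63,33),(75,276)),
 ('bb',(118,57)),('rb',(372,118)),('rf',(292,365)),('bf',(50,300))]
def proj(n,P):
    d=np.load(f'pics/{n}0.npz');M=d['camera_from_world'];c=M[:3,:3]@P+M[:3,3]
    return np.array([d['cx']+d['fx']*c[0]/-c[2],d['cy']+d['fy']*-c[1]/-c[2]])
def res(p,full=False):
    x,y,z,yaw,px,py=p;c,s=np.cos(yaw),np.sin(yaw);out=[]
    def W(q):
        if isinstance(q,str): q=(px*1e3+(62 if q[1]=='b' else -62),py*1e3+(62 if q[0]=='b' else -62),4)
        q=np.array(q)/1e3;return np.array([x+c*q[0]-s*q[1],y+s*q[0]+c*q[1],z+q[2]])
    for n,L,(ox,oy),k in(('side',S,(170,225),5),('top',T,(195,160),6)):
        for q,uv in L:
            if uv is None: continue
            m=np.array([ox+(uv[0]+.5)/k-.5,oy+(uv[1]+.5)/k-.5]);r=proj(n,W(q))-m;out.append(r)
            if full:print(n,q,np.round(r,1))
    return np.concatenate(out)
r=least_squares(res,[.55,.06,0,-.2,0,.02],loss='soft_l1')
res(r.x,True);p=r.x;print(p,np.degrees(p[3]))
c,s=np.cos(p[3]),np.sin(p[3]);R=np.array([[c,-s,0],[s,c,0],[0,0,1]])
for n,q in dict(key=(-28,48,33),chute=(-28,0,20),mid=(-28,23,25)).items():print(n,p[:3]+R@np.array(q)/1e3)
E
python3 fit.py
```

```text
side (66, 28, 44) [ 0.3 -0.1]
side (66, -28, 44) [0.1 0.2]
side (26, -28, 44) [ 0.2 -0.4]
side (26, 28, 44) [-3.   0.6]
side (-1, 22, 38) [0.3 0.3]
side (-1, -22, 38) [ 0.8 -0.8]
side (-15, 63, 33) [-0.1  1.4]
side (-15, 33, 33) [ 1.2 -0.5]
side bf [-0.3  0.9]
side rf [ 0.3 -0.7]
side bb [-0.5 -0.2]
top (66, 28, 44) [ 0.4 -0.4]
top (66, -28, 44) [-1.1 -0.6]
top (-1, 22, 38) [ 0.1 -0.1]
top (-1, -22, 38) [-1.3 -0.1]
top (-15, 63, 33) [ 0.3 -0.1]
top (-15, 33, 33) [1.  0.3]
top (-41, 33, 33) [-0.2 -0.2]
top (-41, 63, 33) [-0.4 -0.5]
top bb [ 1.  -0.5]
top rb [0.  0.2]
top rf [0.8 0.6]
top bf [-1.   0.1]
[ 0.53646551  0.07629155 -0.0028301  -0.27780998  0.00789852  0.01880446] -15.917339470010598
key [0.52270309 0.13013016 0.0301699 ]
chute [0.50953908 0.08397056 0.0171699 ]
mid [0.51584684 0.1060887  0.0221699 ]
```

Residuals are about 1 px or less, apart from one hidden hood corner. The origin comes out at z = -3 mm, within calibration error. Yaw is about -16° and the radius is 0.53 m, within reach. Now I move above the dock with the jaw closed to about 36 mm and the tool turned +9°.

```bash
python3 -m crank '20 -40 0 0 0 1 0.57; 40 -80 0 0 0 2 0.57; 60 -120 0 0 0 3 0.57; 80 -160 0 0 0 4 0.57; 100 -200 0 0 0 5 0.57; 120 -240 0 0 0 6 0.57; 140 -280 0 0 0 7 0.57; 160 -320 0 0 0 8 0.57; 180 -360 0 0 0 9 0.57; 200 -400 0 0 0 9 0.57; 220 -440 0 0 0 9 0.57; 241 -482 0 0 0 9 0.57' 30
python3 -m crank '0 0 -40 0 0 0 0.57; 0 0 -80 0 0 0 0.57; 0 0 -110 0 0 0 0.57; 0 0 -125 0 0 0 0.57; 0 0 -125 0 0 0 0.57; 0 0 -125 0 0 0 0.57'
python3 - <<'E'
from h import *
s=monitor.observe();R=s['ee_rot'];p=s['ee_pos'];print(s['time'],p,s['grip_width'],s['ft_force'],np.degrees(np.arctan2(R[0,1],R[1,1])),R[:,2])
a=cap('side','side1')['frame'][:,:,::-1]; b=cap('top','top1')['frame'][:,:,::-1]
a=cv2.resize(a[190:310,160:290],None,fx=4,fy=4,interpolation=2);b=cv2.resize(b[150:235,195:265],(395,480),interpolation=2)
cv2.imwrite('pics/c1.png',np.hstack([a[:,:400],b]) )
E
```

```text
time: 1.3
ee_pos: [0.5162, 0.1055, 0.2312]
ee_rot: [[-0.961, 0.276, -0.0], [0.276, 0.961, 0.0], [0.001, 0.0, -1.0]]
ft_force: [1.3, 0.7, -0.0]
grip_width: 0.429
grasp_force: 0.0
time: 1.9
ee_pos: [0.516, 0.107, 0.1064]
ee_rot: [[-0.961, 0.276, -0.0], [0.276, 0.961, -0.0], [0.0, -0.0, -1.0]]
ft_force: [0.7, -0.4, 0.5]
grip_width: 0.428
grasp_force: 0.0
1.9 [0.51604136 0.10698193 0.10640279] 0.4279057627526269 [ 0.7233457  -0.37720339  0.47108561] 16.032144694126064 [-2.95082523e-04 -9.53107257e-05 -9.99999952e-01]
```

View pics/c1.png

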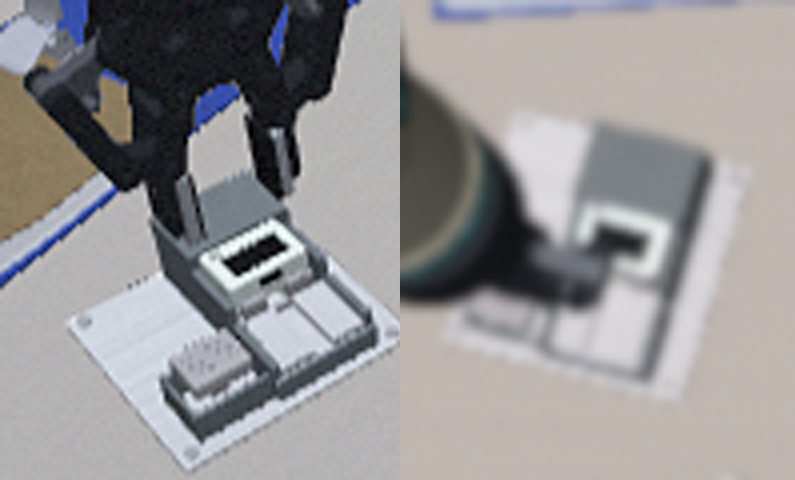

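In the side view the two fingertips are at about crop (193,240) and (285,190), lined up across the dock's y axis. I lower to just above the key and look again.

```bash
python3 -m crank '0 0 -25 0 0 0 0.57; 0 0 -45 0 0 0 0.57; 0 0 -60 0 0 0 0.57; 0 0 -62 0 0 0 0.57; 0 0 -62 0 0 0 0.57'
python3 - <<'E'
from h import *
s=monitor.observe();R=s['ee_rot'];p=s['ee_pos'];print(p,s['grip_width'])
a=cap('side','side2')['frame'][:,:,::-1]
cv2.imwrite('pics/c2.png',cv2.resize(a[220:315,170:280],None,fx=6,fy=6,interpolation=2))
from fit import proj
for y in(-32,-25,-18,18,25,32):
  for dz in (0,6):
    uv=proj('side',p+R@np.array([0,y,-dz])/1e3);print(y,dz,np.round((uv-[170,220])*6+2.5))
E
```

```text
time: 2.5
ee_pos: [0.5165, 0.1071, 0.045]
ee_rot: [[-0.961, 0.276, 0.001], [0.276, 0.961, 0.0], [-0.001, 0.0, -1.0]]
ft_force: [0.3, 0.2, -0.1]
grip_width: 0.428
grasp_force: 0.0
[0.51645289 0.10713087 0.0450303 ] 0.4282201204233256
side (66, 28, 44) [ 0.3 -0.1]
side (66, -28, 44) [0.1 0.2]
side (26, -28, 44) [ 0.2 -0.4]
side (26, 28, 44) [-3.   0.6]
side (-1, 22, 38) [0.3 0.3]
side (-1, -22, 38) [ 0.8 -0.8]
side (-15, 63, 33) [-0.1  1.4]
side (-15, 33, 33) [ 1.2 -0.5]
side bf [-0.3  0.9]
side rf [ 0.3 -0.7]
side bb [-0.5 -0.2]
top (66, 28, 44) [ 0.4 -0.4]
top (66, -28, 44) [-1.1 -0.6]
top (-1, 22, 38) [ 0.1 -0.1]
top (-1, -22, 38) [-1.3 -0.1]
top (-15, 63, 33) [ 0.3 -0.1]
top (-15, 33, 33) [1.  0.3]
top (-41, 33, 33) [-0.2 -0.2]
top (-41, 63, 33) [-0.4 -0.5]
top bb [ 1.  -0.5]
top rb [0.  0.2]
top rf [0.8 0.6]
top bf [-1.   0.1]
[ 0.53646551  0.07629155 -0.0028301  -0.27780998  0.00789852  0.01880446] -15.917339470010598
key [0.52270309 0.13013016 0.0301699 ]
chute [0.50953908 0.08397056 0.0171699 ]
mid [0.51584684 0.1060887  0.0221699 ]
-32 0 [409. 237.]
-32 6 [406. 223.]
-25 0 [390. 248.]
-25 6 [387. 234.]
-18 0 [370. 258.]
-18 6 [368. 244.]
18 0 [268. 315.]
18 6 [264. 301.]
25 0 [247. 326.]
25 6 [244. 313.]
32 0 [226. 338.]
32 6 [223. 324.]
```

View pics/c2.png

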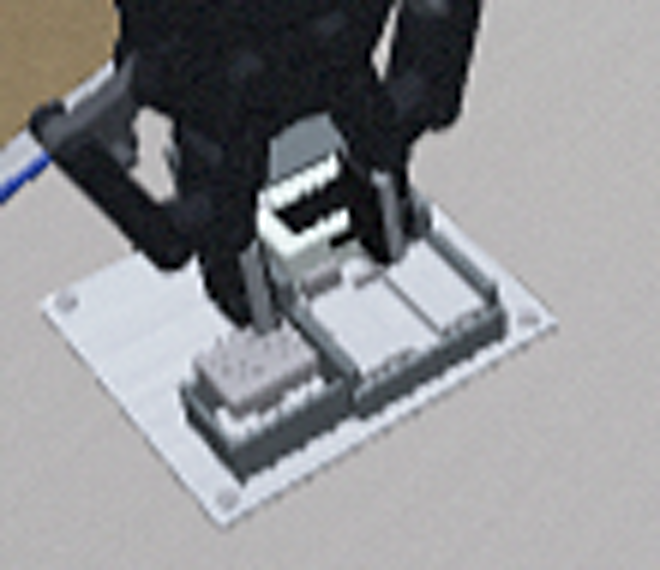

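The tips are where the model puts them: the left finger is over the key at crop (250,325), against a predicted (247,326), and the right one is over the chute at (388,250). I press down gently and watch the force.

```bash
python3 -m crank '0 0 -4 0 0 0 0.57; 0 0 -8 0 0 0 0.57; 0 0 -11 0 0 0 0.57; 0 0 -13 0 0 0 0.57; 0 0 -13 0 0 0 0.57'
python3 -m crank '0 0 -1 0 0 0 0.57; 0 0 -2 0 0 0 0.57; 0 0 -3 0 0 0 0.57; 0 0 -3 0 0 0 0.57'
```

```text
time: 3.05
ee_pos: [0.5159, 0.107, 0.0313]
ee_rot: [[-0.961, 0.276, -0.0], [0.276, 0.961, -0.0], [0.0, -0.0, -1.0]]
ft_force: [0.2, -0.2, 2.3]
grip_width: 0.433
grasp_force: 1.3
time: 3.45
ee_pos: [0.516, 0.107, 0.0284]
ee_rot: [[-0.961, 0.276, 0.0], [0.276, 0.961, 0.0], [-0.0, 0.0, -1.0]]
ft_force: [-1.1, -1.0, 4.7]
grip_width: 0.432
grasp_force: 2.4
```

Contact came at TCP z of about 31.5 mm, so the stop is expected near 23.5 mm. Continuing.

```bash
python3 -m crank '0 0 -1 0 0 0 0.57; 0 0 -2 0 0 0 0.57; 0 0 -3 0 0 0 0.57; 0 0 -4 0 0 0 0.57; 0 0 -5 0 0 0 0.57; 0 0 -6 0 0 0 0.57; 0 0 -6 0 0 0 0.57; 0 0 -6 0 0 0 0.57; 0 0 -6 0 0 0 0.57'
python3 - <<'E'
from h import *
a=cap('side','side3')['frame'][:,:,::-1]
cv2.imwrite('pics/c3.png',cv2.resize(a[220:315,170:280],None,fx=6,fy=6,interpolation=2))
E
```

```text
time: 4.35
ee_pos: [0.516, 0.1071, 0.0237]
ee_rot: [[-0.961, 0.277, 0.001], [0.277, 0.961, 0.0], [-0.0, 0.001, -1.0]]
ft_force: [-3.9, -0.6, 16.9]
grip_width: 0.431
grasp_force: 10.3
```

View pics/c3.png

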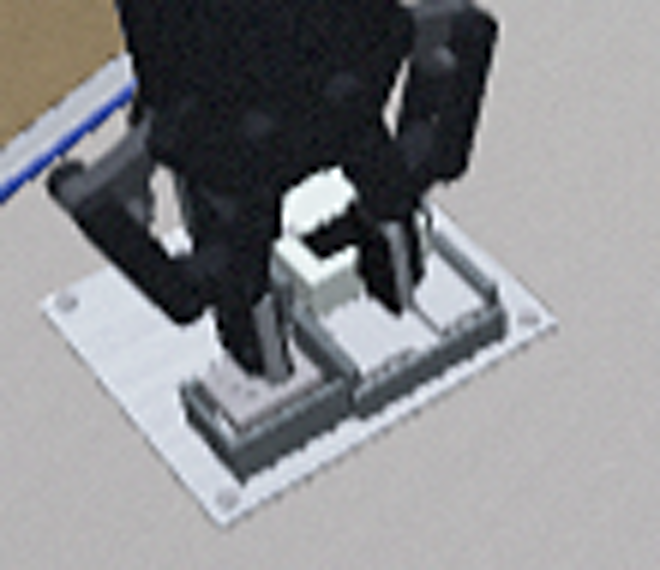

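The key is fully down, with 17 N at the stop. The logger has popped out and rests flat against the right finger at crop (365,275), and a push of about 4 N along dock -x confirms the contact. I let it settle, then hand in.

```bash
python3 -m crank '0 0 0 0 0 0 0.57; 0 0 0 0 0 0 0.57; 0 0 0 0 0 0 0.57; 0 0 0 0 0 0 0.57; 0 0 0 0 0 0 0.57' && python3 -c "
from cell import ticket
print(ticket.close_job())"
```

```text
time: 4.9
ee_pos: [0.516, 0.1071, 0.0237]
ee_rot: [[-0.961, 0.277, 0.0], [0.277, 0.961, 0.0], [-0.0, 0.0, -1.0]]
ft_force: [-4.1, -0.9, 18.0]
grip_width: 0.433
grasp_force: 10.3
the job is handed in; nothing more can be done
None
```

The job is handed in with one finger holding the key fully down (18 N) and the other holding the popped-out logger still in the chute (about 4 N); the scale and tubs were never approached, and the hand-in call returned no verdict.

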